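# Switch on the interlocked kitchen service levers

### The arm

A 6-joint arm with a two-finger parallel gripper is mounted at the origin on the work surface. World frame = base frame: x ahead of the robot, y to its left, z up, the work surface at z = 0. Lengths are in m, angles in rad, forces in N, time in s.
With the tool pointing down it reaches from about 0.25 to 0.725 m from the base axis. Payload 4 kg.
Tool frame: the origin (TCP) lies midway between the tips of the shut fingers; the grasp point (between the pads) lies pinch_z behind it (pinch_z is the distance from the TCP to the grasp point, in m); z points along the fingers, y is the direction in which the jaws open and shut (so a half turn about z gives the same grasp; the last joint's range is limited). The gripper opens to 85 mm and grips with 20 to 120 N. Pads are 22 mm wide; open, the fingers measure 114 mm over their backs; the gripper's body (76 mm by 85 mm) begins 54 mm behind the grasp point. The pads swing forward as they close: fully open they stand 13 mm farther back than shut.
Start: joints at [1.252, 0.241, 0.005, 1.335, 0, 1.571], TCP at [0.157, 0.475, 0.231] pointing down, gripper open.
Joint ranges: [-2.72, 2.72], [-1.05, 1.87], [-1.09, 1.28], [-1.99, 2.15], [-1.42, 1.44], [-3.14, 3.14]. Speed limits (rad/s): [2.79, 2.79, 3.14, 3.14, 3.14, 3.14].

### API

Orientations are given as a unit quaternion [x, y, z, w].
In Python, from workcell import * gives the robot as it stands.
- The arm moves only by the tool move_arm, never from a script. Its argument "motion" is a list of rows, each a list of 3 entries, a list of its own where there are three numbers: the finger opening in mm, from 0 to 85.4, then the shift along the tool's x, y, z in units of 50 mm (1.0 is 50 mm), then the turn about the tool's z in units of 6 degrees (1.0 is 6 degrees). In form: [[claw, [dx, dy, dz], roll], ...]. A call has exactly 10 rows; each row is the pose to reach, as a shift and turn from the pose commanded when the call began, along the tool's axes at that moment; what a row does not reach only later rows make up. A row lasts 1/10 s, in which the tool goes at most 50 mm and 8.59 degrees, less where a joint would pass 70% of its speed; a pose out of reach is approached as far as the arm can. A call with a gripper value outside its range is refused whole. The fingers move at their own pace and stop on an object; the grip force is fixed at half the most. Time passes only in rows, so rows that repeat a pose let the fingers close, or fill a call up. It gives the time, the measured TCP pose, the force and the opening at its end, in the units of the state.
- get_obs(): the state, without advancing time (a new reading comes with each control period).
- camera(name): name is "side" or "top"; returns a dict with "color" (420x560x3 uint8, red, green, blue), "fx", "fy", "cx", "cy" (pixels), "distortion" ([k1, k2, p1, p2, k3] as OpenCV has them; the pictures are not rectified), "rvec" (rotation vector, rad) and "tvec" (3), from world to camera coordinates, as OpenCV has them. Camera axes: x right, y down, z forward; pixel columns grow to the right and rows downward; lengths in m; the calibration is good to about 2 mm. A picture is of the moment at which its call begins. There is no depth.
- job_done(): hands the job in, once; it reports no verdict.
The state is a dict: "clock": time; "joint_pos": joint angles; "joint_vel": joint speeds; "tau": joint torques, N m; "eef_pos": TCP position; "tool_rot": TCP orientation; "ft_force": force on the tool from outside, world axes, zero at the start; "ft_torque": the same for the moment, N m; "grip_width": finger opening in m.
Only numpy, scipy, OpenCV 4.12 (cv2) and the standard library are available. Lean on these libraries where they do the work, as an engineer would, in place of code of your own. Each camera call takes 0.05 s, during which the arm holds its last target.

### The job

Switch on the kitchen's three services by throwing all three levers of the bank fully away from the robot to their end stops. A hidden interlock lets them go only in one order, which changes: feel for the lever that is free, back off any that is blocked, and never lean on a lever with more than about 20 newtons, blocked or at its stop. Leave the red stop button and everything else on the table alone, and let go at the end.

Things in the scene. Friction and masses are not known exactly. Their poses are not given: they have to be found in the camera images.
- bank: Service lever bank: brushed metal box fixed to the table, 160 mm (its x) by 460 mm (its y) by 90 mm tall; origin at the centre of its underside. Its +x axis points away from the robot; levers are thrown along +x. Three levers stand in slots in its top at y = +110, 0, -110 mm; pivot axes along its y, at x = 0, 55 mm above the table. Each swings from 0.4 rad towards the robot (off) to 0.4 rad away (on).
- bank_top (a point): Centre of the bank's top, 90 mm above its origin. A hidden interlock lets the levers be thrown in one order only, which differs from start to start and cannot be seen. A blocked lever gives at most about 5 mm at its grip and then stops (apart from its springy stem). Once the lever before it is fully on, it is free. All start off.
- lever_left (a joint): Angle of the foot of the left lever (+y end, yellow grip), rad: 0 = off, leaning towards the robot; 0.8 = on, against its end stop, leaning away. It takes about 4 N at the grip to move a free lever; it stays where it is left.
- lever_left_flex (a joint): Springy bend of the left lever's stem relative to its foot, about the same axis, rad, positive when pushed away from the robot: 45 N m/rad, so about 1.8 N per mm at the grip; 0 when nothing pushes; 0.075 is about 21 N at the grip.
- lever_left_grip (a point): Centre of the left lever's grip (+y end, yellow): a level crossbar 24 mm thick and 50 mm long along the bank's y, on a 12 mm round stem, 160 mm from the pivot (about 202 mm above the table when off or on, 215 mm half-way). Its z axis runs up along the stem. From off to on it travels 125 mm along the bank's +x.
- lever_middle (a joint): Angle of the foot of the middle lever (centre, blue grip), rad: 0 = off, leaning towards the robot; 0.8 = on, against its end stop, leaning away. It takes about 4 N at the grip to move a free lever; it stays where it is left.
- lever_middle_flex (a joint): Springy bend of the middle lever's stem relative to its foot, about the same axis, rad, positive when pushed away from the robot: 45 N m/rad, so about 1.8 N per mm at the grip; 0 when nothing pushes; 0.075 is about 21 N at the grip.
- lever_middle_grip (a point): Centre of the middle lever's grip (centre, blue): a level crossbar 24 mm thick and 50 mm long along the bank's y, on a 12 mm round stem, 160 mm from the pivot (about 202 mm above the table when off or on, 215 mm half-way). Its z axis runs up along the stem. From off to on it travels 125 mm along the bank's +x.
- lever_right (a joint): Angle of the foot of the right lever (-y end, green grip), rad: 0 = off, leaning towards the robot; 0.8 = on, against its end stop, leaning away. It takes about 4 N at the grip to move a free lever; it stays where it is left.
- lever_right_flex (a joint): Springy bend of the right lever's stem relative to its foot, about the same axis, rad, positive when pushed away from the robot: 45 N m/rad, so about 1.8 N per mm at the grip; 0 when nothing pushes; 0.075 is about 21 N at the grip.
- lever_right_grip (a point): Centre of the right lever's grip (-y end, green): a level crossbar 24 mm thick and 50 mm long along the bank's y, on a 12 mm round stem, 160 mm from the pivot (about 202 mm above the table when off or on, 215 mm half-way). Its z axis runs up along the stem. From off to on it travels 125 mm along the bank's +x.
- stop_button (a joint): Travel of the red stop button, m: 0 = up, 0.006 = fully pressed. It is 28 mm across in a yellow collar on top of the bank at its x = 0, y = -195 mm, 108 mm above the table. Leave alone.
- paper_roll: white paper roll standing on end, 110 mm across, 200 mm tall; origin at its underside's centre. Bystander.
- oil_bottle: green glass bottle, 64 mm across, 200 mm tall; origin at its underside's centre. Bystander.
- pepper_mill: dark wooden pepper mill, 54 mm across, 150 mm tall; origin at its underside's centre. Bystander.
- mixing_bowl: steel bowl, 150 mm across, 60 mm tall; origin at its underside's centre. Bystander.
- tub: white plastic tub, 90 mm across, 60 mm tall; origin at its underside's centre. Bystander.
- wood_spoon: pale wooden spoon lying on the table; origin at its underside's centre. Bystander.
- shaker: steel salt shaker, 38 mm across, 68 mm tall, standing on top of the bank near its left (+y) end; origin at its underside's centre. Bystander.

How it is judged:
By the outcome, as a careful person would: the job done as asked, in the order asked, and still so for the second after the job is handed in, with the robot touching nothing.
It also fails if it takes over 72 s, if anything falls off the work surface, if the arm or the gripper's body presses on something with over 40 N, if the wrist force passes 120 N, or if a joint passes its speed limit or range.

## Working session

There is one attempt and no reset: what is moved stays moved. The work goes in short steps, Python scripts to look and compute and a tool call to move; the robot and the scene stay as the last step left them, time stands still between calls to the robot, and variables do not carry over. Pictures are saved under pics/ and viewed, and the job is handed in when it is done.

Besides the shell and the picture viewer there is one more tool, called after ">>>" by a JSON object that holds its "op" and its "data". move_arm: Moves the arm, as the interface text tells. Its arguments: {"type":"object","properties":{"motion":{"type":"array","items":{"type":"array"}}},"required":["motion"]}

```bash
mkdir -p pics
python3 - <<'E'
from workcell import *
import cv2
o=get_obs()
for k,v in o.items(): print(k,v)
for n in("side","top"):
    c=camera(n); cv2.imwrite(f"pics/{n}0.png",c["color"][:,:,::-1])
    print({k:v for k,v in c.items() if k!="color"})
E
```

```text
clock 0.0
joint_pos [1.25199489e+00 2.41398520e-01 3.71615001e-03 1.33520452e+00
 3.18210181e-06 1.57079764e+00]
joint_vel [ 6.61828871e-06 -5.00712562e-04 -1.30273865e-03  1.32918392e-03
  8.30869717e-04 -9.74702066e-04]
tau [ 6.37088324e-04 -3.72315216e+01  2.52409494e+01  1.69794029e-02
  6.71223461e-05  6.44091841e-06]
eef_pos [0.1565134  0.47420026 0.2304171 ]
tool_rot [ 1.58727112e-01  9.87321939e-01 -1.03177763e-03 -1.67484133e-04]
ft_force [0.18669679 0.31996683 0.44590868]
ft_torque [-0.00523     0.0127251   0.05316644]
grip_width 0.08564770481904181
{'fx': 473.73369692161043, 'fy': 473.73369692161043, 'cx': 280.33740976475303, 'cy': 212.10453420468846, 'distortion': array([-0.08378079,  0.        ,  0.        ,  0.        ,  0.        ]), 'rvec': array([ 0.10830913, -2.85542231,  1.29055721]), 'tvec': array([0.42294497, 0.13321873, 1.55911835])}
{'fx': 513.6434897912354, 'fy': 513.6434897912354, 'cx': 282.45848974476206, 'cy': 207.9944925588841, 'distortion': array([-0.09333072,  0.        ,  0.        ,  0.        ,  0.        ]), 'rvec': array([ 2.15511929, -2.09788528,  0.21699784]), 'tvec': array([-0.02872566,  0.47917224,  1.86447631])}
```

```bash
ls pics
```

```text
side0.png
top0.png
```

View pics/side0.png

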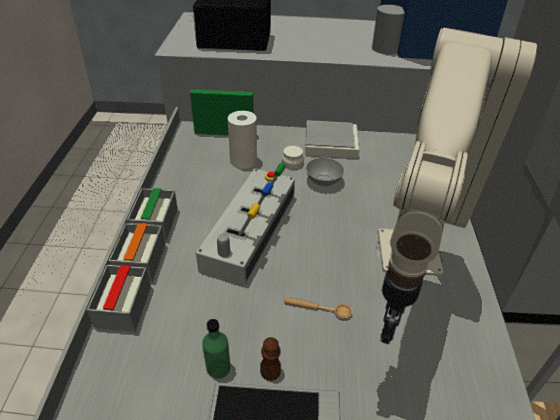

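View pics/top0.png

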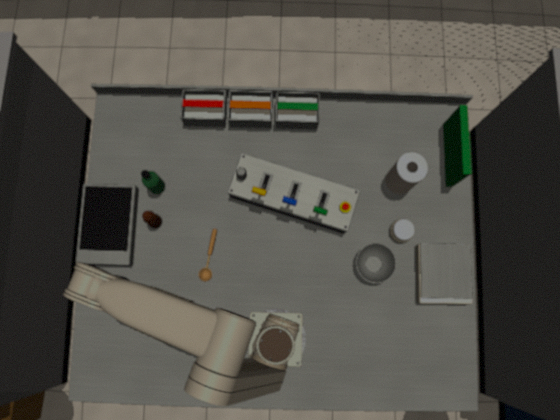

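The side view shows the bank with yellow, blue and green grips near (254,211), (267,189) and (280,169). In the top view the grips are at about (260,191), (290,201) and (320,210), the button at (345,207) and the shaker at (241,174). I'll segment these and fit the bank pose.

```bash
cat > h.py <<'E'
import numpy as np, cv2
from scipy.optimize import least_squares
def proj(c,P):
    return cv2.projectPoints(np.asarray(P,float).reshape(-1,1,3),c["rvec"],c["tvec"],np.array([[c["fx"],0,c["cx"]],[0,c["fy"],c["cy"]],[0,0,1.]]),c["distortion"])[0].reshape(-1,2)
def backz(c,uv,z):
    K=np.array([[c["fx"],0,c["cx"]],[0,c["fy"],c["cy"]],[0,0,1.]])
    n=cv2.undistortPoints(np.array(uv,float).reshape(-1,1,2),K,c["distortion"]).reshape(-1,2)
    R=cv2.Rodrigues(c["rvec"])[0]; C=-R.T@c["tvec"]
    d=np.c_[n,np.ones(len(n))]@R
    return C+d*((z-C[2])/d[:,2])[:,None]
rng={"yellow":(20,32),"blue":(100,125),"green":(45,85)}
def grips(c,roi):
    x0,x1,y0,y1=roi
    hsv=cv2.cvtColor(c["color"],cv2.COLOR_RGB2HSV)[y0:y1,x0:x1]
    out={}
    for k,(a,b) in rng.items():
        m=cv2.inRange(hsv,(a,140,60),(b,255,255))
        n,l,s,ce=cv2.connectedComponentsWithStats(m)
        out[k]=[(ce[i]+[x0,y0],s[i].tolist()) for i in range(1,n) if s[i][4]>8]
    return out
E
python3 - <<'E'
from h import *; from workcell import *
for n,roi in(("top",(225,365,150,235)),("side",(195,300,155,280))):
    c=camera(n); g=grips(c,roi)
    for k,v in g.items(): print(n,k,v)
    if n=="top":
        for k,v in g.items():
            for ce,s in v: print(k,backz(c,[ce],.205)[0].round(4),s[4])
        print("corner",backz(c,[(242,156),(357,188),(348,229),(231,194)],.09).round(3))
    x0,x1,y0,y1=roi
    cv2.imwrite(f"pics/{n}_z.png",cv2.resize(c["color"][y0:y1,x0:x1,::-1],None,fx=5,fy=5,interpolation=cv2.INTER_NEAREST)[:600])
E
```

```text
top yellow [(array([258.79518072, 190.5060241 ]), [27, 37, 14, 8, 83]), (array([344.59615385, 207.55769231]), [115, 52, 11, 11, 52])]
top blue [(array([289.28358209, 200.34328358]), [58, 47, 13, 8, 67])]
top green [(array([319.92982456, 210.0877193 ]), [89, 57, 13, 7, 57])]
yellow [0.5077 0.0684 0.205 ] 83
yellow [ 0.4566 -0.2264  0.205 ] 52
blue [ 0.4763 -0.0369  0.205 ] 67
green [ 0.4454 -0.1421  0.205 ] 57
corner [[ 0.663  0.14   0.09 ]
 [ 0.554 -0.287  0.09 ]
 [ 0.401 -0.254  0.09 ]
 [ 0.518  0.174  0.09 ]]
side yellow [(array([268.14285714, 177.57142857]), [70, 19, 8, 7, 28]), (array([253.15315315, 210.62162162]), [53, 49, 12, 15, 111])]
side blue [(array([266.79545455, 188.93181818]), [67, 28, 11, 13, 88])]
side green [(array([280.        , 167.88888889]), [80, 8, 10, 10, 54])]
```

Run:
```python
from h import *; from workcell import *
ct=camera("top"); cs=camera("side")
obs=[]
g=grips(ct,(225,365,150,235)); 
T=[g[k][0][0] for k in("yellow","blue","green")]+[np.array([344.6,207.5])]
g=grips(cs,(195,300,155,280))
S=[g["yellow"][1][0],g["blue"][0][0],g["green"][0][0]]
# extra: top corners
TC=np.array([(242,156),(357,188),(348,229),(231,194)])
def W(p,L):
    c,s=np.cos(p[2]),np.sin(p[2]); L=np.asarray(L,float)
    return np.c_[p[0]+c*L[:,0]-s*L[:,1],p[1]+s*L[:,0]+c*L[:,1],L[:,2]]
gr=[(-.0623,y,.2045) for y in(.11,0,-.11)]
co=[(.08,.23,.09),(.08,-.23,.09),(-.08,-.23,.09),(-.08,.23,.09)]
f=lambda p:np.r_[(proj(ct,W(p,gr+[(0,-.195,.108)]))-T).ravel(),(proj(cs,W(p,gr))-S).ravel(),.3*(proj(ct,W(p,co))-TC).ravel()]
r=least_squares(f,[.53,-.05,-.29]);print(r.x,r.fun.round(1))
p=r.x
print("grips",W(p,[(-.0623,y,.202) for y in(.11,0,-.11)]).round(4))
print("button,shakerarea",W(p,[(0,-.195,.108),(0,.195,.09)]).round(3))
print("dirx",np.cos(p[2]),np.sin(p[2]))
print("shaker",backz(ct,[(241,172)],.158))
for n,c in(("top",ct),("side",cs)):
    im=c["color"][:,:,::-1].copy()
    for q in proj(c,W(p,gr+co)): cv2.circle(im,tuple(int(v) for v in q.round()),1,(255,0,255),-1)
    x0,x1,y0,y1=(225,365,150,235) if n=="top" else (195,300,155,280)
    cv2.imwrite(f"pics/{n}_fit.png",cv2.resize(im[y0:y1,x0:x1],None,fx=4.8,fy=4.8,interpolation=cv2.INTER_NEAREST))
```

```text
[ 0.53359404 -0.05461239 -0.28746923] [-0.1  0.7 -0.   0.8  0.1  0.8  0.6 -0.6 -0.3 -0.4 -0.3 -0.3 -1.1  1.2
 -0.3 -1.   0.9  0.7 -0.2  0.7 -1.2 -0.4]
grips [[ 0.505   0.0685  0.202 ]
 [ 0.4739 -0.0369  0.202 ]
 [ 0.4427 -0.1424  0.202 ]]
button,shakerarea [[ 0.478 -0.242  0.108]
 [ 0.589  0.132  0.09 ]]
dirx 0.9589644859906283 -0.2835262150291045
shaker [[0.58386285 0.13554011 0.158     ]]
```

View pics/top_fit.png

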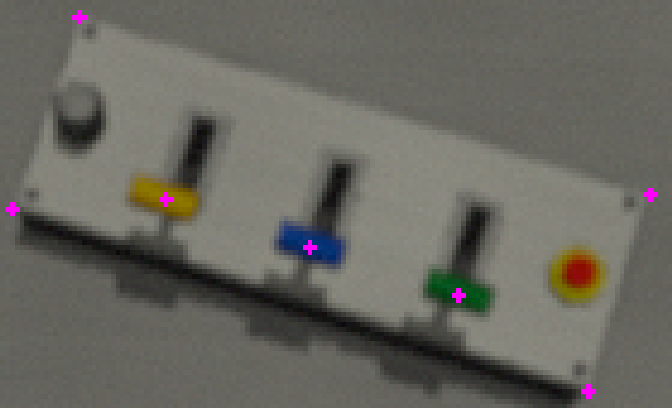

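View pics/side_fit.png

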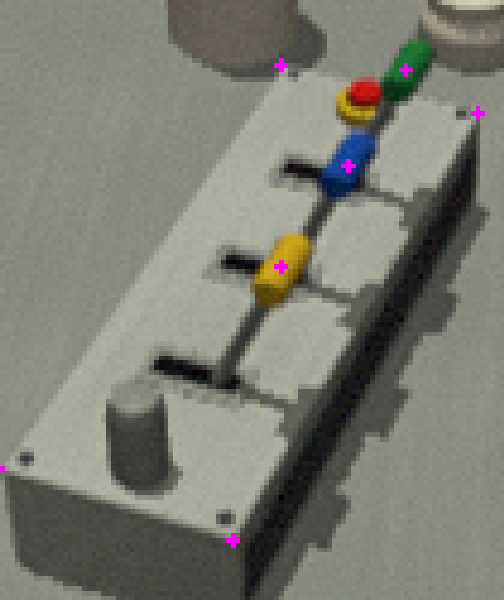

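The fit residuals are about 1 px, and the grip spacing and box size agree with those given. The tool's -x axis is already almost along the bank's +x, so I'll shut the fingers and move to a standoff in front of the yellow lever.

>>> {"op": "move_arm", "data": {"motion": [[0, [-0.5, -0.35, 0], 0], [0, [-1.3, -0.9, 0], -0.1], [0, [-2.1, -1.4, 0], -0.2], [0, [-2.9, -2.0, 0], -0.3], [0, [-3.7, -2.5, 0], -0.3], [0, [-4.5, -3.05, 0], -0.3], [0, [-5.3, -3.6, 0], -0.3], [0, [-6.1, -4.15, 0.2], -0.3], [0, [-6.9, -4.7, 0.4], -0.3], [0, [-7.6, -5.2, 0.6], -0.3]]}}

```text
clock: 1.3
eef_pos: [0.4373, 0.1068, 0.2012]
tool_rot: [0.144, 0.99, 0.0, 0.001]
ft_force: [0.9, 1.1, 0.3]
grip_width: -0.0001
```

```bash
cat >> h.py <<'E'
P=[.53359,-.05461,-.28747]
def st(o):
    from scipy.spatial.transform import Rotation as R
    r=R.from_quat(o["tool_rot"]).as_matrix()
    c,s=np.cos(P[2]),np.sin(P[2]); d=o["eef_pos"][:2]-P[:2]
    f=o["ft_force"]
    print("t",round(o["clock"],2),"bank xy mm",(1e3*np.array([c*d[0]+s*d[1],-s*d[0]+c*d[1]])).round(1),"z",(1e3*o["eef_pos"][2]).round(1),
     "F bank",round(c*f[0]+s*f[1],2),round(-s*f[0]+c*f[1],2),round(f[2],2),"toolx",r[:,0].round(3),"yawerr deg",np.degrees(np.arctan2(-r[1,0],-r[0,0])-P[2]).round(2),"w",round(o["grip_width"],4),"q",np.round(o["joint_pos"],2))
E
python3 -c "
from h import *;from workcell import *
st(get_obs())"
```

```text
t 1.3 bank xy mm [-138.   127.5] z 201.2 F bank 0.56 1.26 0.3 toolx [-0.959  0.284 -0.001] yawerr deg -0.05 w -0.0001 q [ 0.24  0.16 -0.18  1.23 -0.    0.53]
```

>>> {"op": "move_arm", "data": {"motion": [[0, [-0.2, -0.1, 0.05], 0], [0, [-0.4, -0.25, 0.1], 0], [0, [-0.6, -0.36, 0.18], 0], [0, [-0.65, -0.36, 0.18], 0], [0, [-0.7, -0.36, 0.18], 0], [0, [-0.75, -0.36, 0.18], 0], [0, [-0.8, -0.36, 0.18], 0], [0, [-0.85, -0.36, 0.18], 0], [0, [-0.9, -0.36, 0.18], 0], [0, [-0.9, -0.36, 0.18], 0]]}}

```text
clock: 2.3
eef_pos: [0.4744, 0.0789, 0.1923]
tool_rot: [0.143, 0.99, 0.0, 0.0]
ft_force: [0.1, -0.5, 0.0]
grip_width: 0.0002
```

```bash
python3 -c "
from h import *;from workcell import *
st(get_obs())"
```

```text
t 2.3 bank xy mm [-94.6 111.2] z 192.3 F bank 0.25 -0.5 0.03 toolx [-0.959  0.283 -0.   ] yawerr deg 0.01 w 0.0002 q [ 0.16  0.22 -0.12  1.23 -0.    0.45]
```

>>> {"op": "move_arm", "data": {"motion": [[0, [-0.05, 0, 0], 0], [0, [-0.1, 0, 0], 0], [0, [-0.14, 0, 0], 0], [0, [-0.18, 0, 0], 0], [0, [-0.22, 0, 0], 0], [0, [-0.24, 0, 0], 0], [0, [-0.26, 0, 0], 0], [0, [-0.28, 0, 0], 0], [0, [-0.28, 0, 0], 0], [0, [-0.28, 0, 0], 0]]}}

```text
clock: 3.3
eef_pos: [0.4862, 0.0752, 0.1923]
tool_rot: [0.143, 0.99, 0.0, -0.001]
ft_force: [-5.7, 1.5, 3.9]
grip_width: -0.0
```

```bash
python3 -c "
from h import *;from workcell import *
st(get_obs())"
```

```text
t 3.3 bank xy mm [-82.2 111. ] z 192.3 F bank -5.9 -0.22 3.89 toolx [-0.959  0.283  0.003] yawerr deg 0.03 w -0.0 q [ 0.15  0.25 -0.09  1.24  0.    0.44]
```

>>> {"op": "move_arm", "data": {"motion": [[0, [-0.02, 0, 0], 0], [0, [-0.04, 0, 0], 0], [0, [-0.06, 0, 0], 0], [0, [-0.08, 0, 0], 0], [0, [-0.08, 0, 0], 0], [0, [-0.08, 0, 0], 0], [0, [-0.08, 0, 0], 0], [0, [-0.08, 0, 0], 0], [0, [-0.08, 0, 0], 0], [0, [-0.08, 0, 0], 0]]}}

```text
clock: 4.3
eef_pos: [0.4897, 0.0741, 0.1923]
tool_rot: [0.143, 0.99, 0.0, -0.002]
ft_force: [-6.5, 1.8, 4.6]
grip_width: 0.0001
```

```bash
python3 -c "
from h import *;from workcell import *
st(get_obs())"
```

```text
t 4.3 bank xy mm [-78.6 111. ] z 192.3 F bank -6.73 -0.12 4.6 toolx [-0.959  0.283  0.003] yawerr deg 0.04 w 0.0001 q [ 0.15  0.25 -0.08  1.24  0.    0.44]
```

>>> {"op": "move_arm", "data": {"motion": [[0, [-0.02, 0, 0], 0], [0, [-0.04, 0, 0], 0], [0, [-0.06, 0, 0], 0], [0, [-0.08, 0, 0], 0], [0, [-0.08, 0, 0], 0], [0, [-0.08, 0, 0], 0], [0, [-0.08, 0, 0], 0], [0, [-0.08, 0, 0], 0], [0, [-0.08, 0, 0], 0], [0, [-0.08, 0, 0], 0]]}}

```text
clock: 5.3
eef_pos: [0.4922, 0.0734, 0.1923]
tool_rot: [0.143, 0.99, 0.0, -0.003]
ft_force: [-9.7, 2.0, 7.2]
grip_width: -0.0003
```

```bash
python3 -c "
from h import *;from workcell import *
st(get_obs())"
```

```text
t 5.3 bank xy mm [-76. 111.] z 192.3 F bank -9.89 -0.79 7.21 toolx [-0.959  0.283  0.006] yawerr deg 0.06 w -0.0003 q [ 0.15  0.26 -0.07  1.24  0.    0.43]
```

The yellow lever gave a few mm and then stiffened to about 12 N, so it looks blocked. I'll back off and try blue.

>>> {"op": "move_arm", "data": {"motion": [[0, [0.3, 0, 0], 0], [0, [0.7, 0, 0], 0], [0, [0.8, -0.4, 0], 0], [0, [0.8, -1.0, 0], 0], [0, [0.8, -1.6, 0], 0], [0, [0.8, -2.1, 0], 0], [0, [0.6, -2.22, 0], 0], [0, [0.4, -2.22, 0], 0], [0, [0.25, -2.22, 0], 0], [0, [0.25, -2.22, 0], 0]]}}

```text
clock: 6.3
eef_pos: [0.4525, -0.0299, 0.1918]
tool_rot: [0.143, 0.99, 0.0, -0.001]
ft_force: [-1.9, 0.1, -0.7]
grip_width: -0.0001
```

```bash
python3 -c "
from h import *;from workcell import *
st(get_obs())"
```

```text
t 6.3 bank xy mm [-84.7   0.7] z 191.8 F bank -1.85 -0.41 -0.7 toolx [-0.959  0.283  0.001] yawerr deg 0.05 w -0.0001 q [-0.07  0.17 -0.19  1.21  0.    0.22]
```

Contact is just starting here. I'll advance 12 mm, the same total as on yellow.

>>> {"op": "move_arm", "data": {"motion": [[0, [-0.03, 0, 0], 0], [0, [-0.06, 0, 0], 0], [0, [-0.09, 0, 0], 0], [0, [-0.12, 0, 0], 0], [0, [-0.15, 0, 0], 0], [0, [-0.18, 0, 0], 0], [0, [-0.2, 0, 0], 0], [0, [-0.22, 0, 0], 0], [0, [-0.22, 0, 0], 0], [0, [-0.22, 0, 0], 0]]}}

```text
clock: 7.3
eef_pos: [0.4598, -0.0323, 0.1923]
tool_rot: [0.143, 0.99, 0.001, -0.002]
ft_force: [-8.2, 2.2, 6.0]
grip_width: 0.0
```

```bash
python3 -c "
from h import *;from workcell import *
st(get_obs())"
```

```text
t 7.3 bank xy mm [-77.    0.5] z 192.3 F bank -8.5 -0.22 6.02 toolx [-0.959  0.282  0.005] yawerr deg 0.07 w 0.0 q [-0.07  0.19 -0.16  1.22  0.    0.22]
```

>>> {"op": "move_arm", "data": {"motion": [[0, [-0.02, 0, 0], 0], [0, [-0.04, 0, 0], 0], [0, [-0.06, 0, 0], 0], [0, [-0.06, 0, 0], 0], [0, [-0.06, 0, 0], 0], [0, [-0.06, 0, 0], 0], [0, [-0.06, 0, 0], 0], [0, [-0.06, 0, 0], 0], [0, [-0.06, 0, 0], 0], [0, [-0.06, 0, 0], 0]]}}

```text
clock: 8.3
eef_pos: [0.4617, -0.0329, 0.1922]
tool_rot: [0.143, 0.99, 0.001, -0.003]
ft_force: [-11.6, 3.4, 7.9]
grip_width: 0.0001
```

```bash
python3 -c "
from h import *;from workcell import *
st(get_obs())"
```

```text
t 8.3 bank xy mm [-75.1   0.4] z 192.2 F bank -12.14 -0.01 7.9 toolx [-0.959  0.282  0.007] yawerr deg 0.08 w 0.0001 q [-0.07  0.19 -0.16  1.22  0.    0.21]
```

The force rose 4 N in 2 mm, so blue is blocked. Backing off and going to green.

>>> {"op": "move_arm", "data": {"motion": [[0, [0.3, 0, 0], 0], [0, [0.7, 0, 0], 0], [0, [0.8, -0.4, 0], 0], [0, [0.8, -1.0, 0], 0], [0, [0.8, -1.6, 0], 0], [0, [0.8, -2.1, 0], 0], [0, [0.6, -2.2, 0], 0], [0, [0.4, -2.2, 0], 0], [0, [0.25, -2.2, 0], 0], [0, [0.25, -2.2, 0], 0]]}}

```text
clock: 9.3
eef_pos: [0.4223, -0.1355, 0.1917]
tool_rot: [0.142, 0.99, 0.0, -0.001]
ft_force: [-2.7, 0.0, -0.3]
grip_width: 0.0
```

>>> {"op": "move_arm", "data": {"motion": [[0, [-0.03, 0, 0], 0], [0, [-0.06, 0, 0], 0], [0, [-0.09, 0, 0], 0], [0, [-0.12, 0, 0], 0], [0, [-0.15, 0, 0], 0], [0, [-0.18, 0, 0], 0], [0, [-0.2, 0, 0], 0], [0, [-0.22, 0, 0], 0], [0, [-0.24, 0, 0], 0], [0, [-0.24, 0, 0], 0]]}}

```text
clock: 10.3
eef_pos: [0.4322, -0.1386, 0.1923]
tool_rot: [0.143, 0.99, 0.0, -0.001]
ft_force: [-7.0, 3.2, 4.1]
grip_width: -0.0002
```

```bash
python3 -c "
from h import *;from workcell import *
st(get_obs())"
```

```text
t 10.3 bank xy mm [ -73.4 -109.3] z 192.3 F bank -7.62 1.06 4.06 toolx [-0.959  0.282  0.003] yawerr deg 0.06 w -0.0002 q [-0.31  0.17 -0.18  1.22  0.   -0.02]
```

>>> {"op": "move_arm", "data": {"motion": [[0, [-0.02, 0, 0], 0], [0, [-0.04, 0, 0], 0], [0, [-0.06, 0, 0], 0], [0, [-0.08, 0, 0], 0], [0, [-0.1, 0, 0], 0], [0, [-0.1, 0, 0], 0], [0, [-0.1, 0, 0], 0], [0, [-0.1, 0, 0], 0], [0, [-0.1, 0, 0], 0], [0, [-0.1, 0, 0], 0]]}}

```text
clock: 11.3
eef_pos: [0.4371, -0.14, 0.1924]
tool_rot: [0.143, 0.99, 0.0, -0.001]
ft_force: [-6.1, 2.0, 4.9]
grip_width: 0.0
```

```bash
python3 -c "
from h import *;from workcell import *
st(get_obs())"
```

```text
t 11.3 bank xy mm [ -68.3 -109.3] z 192.4 F bank -6.41 0.17 4.92 toolx [-0.959  0.282  0.002] yawerr deg 0.06 w 0.0 q [-0.31  0.18 -0.17  1.22  0.   -0.02]
```

Green is free: the force stays flat while it moves. Throwing it most of the way.

>>> {"op": "move_arm", "data": {"motion": [[0, [-0.15, 0, 0], 0], [0, [-0.35, 0, 0], 0], [0, [-0.55, 0, 0], 0], [0, [-0.75, 0, 0], 0], [0, [-0.95, 0, 0], 0], [0, [-1.15, 0, 0], 0], [0, [-1.35, 0, 0], 0], [0, [-1.55, 0, 0], 0], [0, [-1.7, 0, 0], 0], [0, [-1.8, 0, 0], 0]]}}

```text
clock: 12.3
eef_pos: [0.524, -0.166, 0.1908]
tool_rot: [0.143, 0.99, 0.0, -0.002]
ft_force: [-5.1, 2.5, -3.0]
grip_width: 0.0001
```

>>> {"op": "move_arm", "data": {"motion": [[0, [-0.04, 0, 0], 0], [0, [-0.08, 0, 0], 0], [0, [-0.12, 0, 0], 0], [0, [-0.15, 0, 0], 0], [0, [-0.18, 0, 0], 0], [0, [-0.2, 0, 0], 0], [0, [-0.22, 0, 0], 0], [0, [-0.24, 0, 0], 0], [0, [-0.24, 0, 0], 0], [0, [-0.24, 0, 0], 0]]}}

```text
clock: 13.3
eef_pos: [0.5363, -0.1701, 0.1924]
tool_rot: [0.143, 0.99, -0.0, 0.0]
ft_force: [-4.2, 1.0, -3.2]
grip_width: -0.0
```

```bash
python3 -c "
from h import *;from workcell import *
st(get_obs())"
```

```text
t 13.3 bank xy mm [  35.4 -110. ] z 192.4 F bank -4.36 -0.25 -3.2 toolx [-0.959  0.283 -0.001] yawerr deg 0.0 w -0.0 q [-0.31  0.38  0.1   1.29 -0.   -0.02]
```

>>> {"op": "move_arm", "data": {"motion": [[0, [-0.02, 0, 0], 0], [0, [-0.04, 0, 0], 0], [0, [-0.06, 0, 0], 0], [0, [-0.08, 0, 0], 0], [0, [-0.1, 0, 0], 0], [0, [-0.1, 0, 0], 0], [0, [-0.1, 0, 0], 0], [0, [-0.1, 0, 0], 0], [0, [-0.1, 0, 0], 0], [0, [-0.1, 0, 0], 0]]}}

```text
clock: 14.3
eef_pos: [0.5411, -0.1714, 0.1924]
tool_rot: [0.143, 0.99, -0.0, 0.0]
ft_force: [-3.7, 1.1, -2.9]
grip_width: -0.0003
```

```bash
python3 -c "
from h import *;from workcell import *
st(get_obs())"
```

```text
t 14.3 bank xy mm [  40.3 -109.9] z 192.4 F bank -3.84 0.01 -2.94 toolx [-0.959  0.283 -0.   ] yawerr deg 0.0 w -0.0003 q [-0.31  0.39  0.12  1.29  0.   -0.02]
```

Still free, with no stop felt yet. Continuing in 4 mm steps.

>>> {"op": "move_arm", "data": {"motion": [[0, [-0.02, 0, 0], 0], [0, [-0.04, 0, 0], 0], [0, [-0.06, 0, 0], 0], [0, [-0.08, 0, 0], 0], [0, [-0.08, 0, 0], 0], [0, [-0.08, 0, 0], 0], [0, [-0.08, 0, 0], 0], [0, [-0.08, 0, 0], 0], [0, [-0.08, 0, 0], 0], [0, [-0.08, 0, 0], 0]]}}

```text
clock: 15.3
eef_pos: [0.5437, -0.1722, 0.1917]
tool_rot: [0.143, 0.99, 0.0, -0.001]
ft_force: [-6.1, 2.0, -4.3]
grip_width: 0.0003
```

```bash
python3 -c "
from h import *;from workcell import *
st(get_obs())"
```

```text
t 15.3 bank xy mm [  43.  -109.9] z 191.7 F bank -6.4 0.19 -4.34 toolx [-0.959  0.283  0.003] yawerr deg 0.0 w 0.0003 q [-0.31  0.4   0.13  1.3  -0.   -0.02]
```

>>> {"op": "move_arm", "data": {"motion": [[0, [-0.02, 0, 0], 0], [0, [-0.04, 0, 0], 0], [0, [-0.06, 0, 0], 0], [0, [-0.07, 0, 0], 0], [0, [-0.07, 0, 0], 0], [0, [-0.07, 0, 0], 0], [0, [-0.07, 0, 0], 0], [0, [-0.07, 0, 0], 0], [0, [-0.07, 0, 0], 0], [0, [-0.07, 0, 0], 0]]}}

```text
clock: 16.3
eef_pos: [0.5455, -0.1728, 0.191]
tool_rot: [0.143, 0.99, 0.0, -0.003]
ft_force: [-9.1, 2.8, -2.7]
grip_width: -0.0002
```

```bash
python3 -c "
from h import *;from workcell import *
st(get_obs())"
```

```text
t 16.3 bank xy mm [  45.  -109.9] z 191.0 F bank -9.53 0.1 -2.72 toolx [-0.959  0.284  0.006] yawerr deg 0.0 w -0.0002 q [-0.31  0.41  0.14  1.3  -0.   -0.02]
```

Green is at its stop, with the force up to about 10 N. Retreating, then going to blue.

>>> {"op": "move_arm", "data": {"motion": [[0, [0.3, 0, 0], 0], [0, [0.9, 0, 0], 0], [0, [1.6, 0, 0], 0], [0, [2.3, 0, 0], 0], [0, [2.9, 0, 0], 0], [0, [3.15, 0.3, 0], 0], [0, [3.2, 0.9, 0], 0], [0, [3.2, 1.6, 0], 0], [0, [3.1, 2.2, 0], 0], [0, [2.9, 2.2, 0], 0]]}}

```text
clock: 17.3
eef_pos: [0.4439, -0.0244, 0.1943]
tool_rot: [0.141, 0.99, 0.001, 0.004]
ft_force: [0.2, 0.1, -0.1]
grip_width: 0.0001
```

```bash
python3 -c "
from h import *;from workcell import *
st(get_obs())
c=camera('top');cv2.imwrite('pics/t1.png',cv2.resize(c['color'][140:240,215:370,::-1],None,fx=5,fy=5,interpolation=2))"
```

```text
t 17.3 bank xy mm [-94.6   3.5] z 194.3 F bank 0.13 0.19 -0.06 toolx [-0.96   0.279 -0.007] yawerr deg 0.29 w 0.0001 q [-0.06  0.15 -0.21  1.21  0.    0.23]
```

View pics/t1.png

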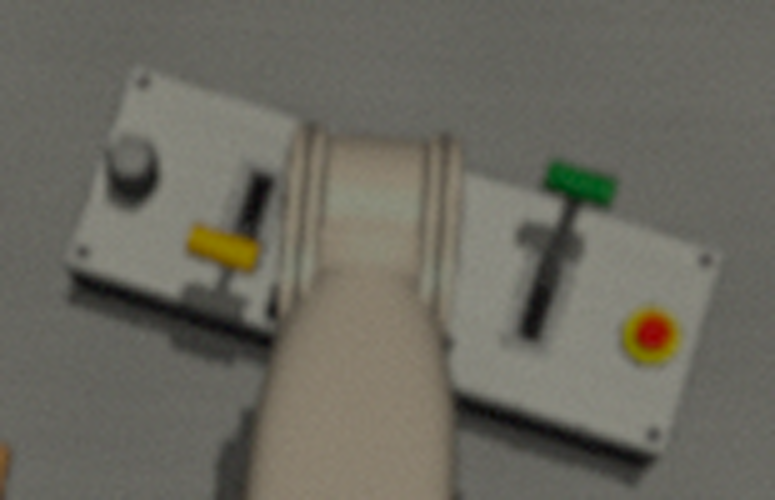

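The top view shows green leaning away at crop (580,183), with yellow still off and the button and shaker untouched. Probing blue.

>>> {"op": "move_arm", "data": {"motion": [[0, [-0.06, 0, 0], 0], [0, [-0.12, 0, 0], 0], [0, [-0.18, 0, 0], 0], [0, [-0.24, 0, 0], 0], [0, [-0.3, 0, 0], 0], [0, [-0.35, 0, 0], 0], [0, [-0.4, 0, 0], 0], [0, [-0.43, 0, 0], 0], [0, [-0.45, 0, 0], 0], [0, [-0.45, 0, 0], 0]]}}

```text
clock: 18.35
eef_pos: [0.4595, -0.0328, 0.192]
tool_rot: [0.143, 0.99, 0.0, -0.002]
ft_force: [-7.0, 1.5, 5.6]
grip_width: 0.0002
```

```bash
python3 -c "
from h import *;from workcell import *
st(get_obs())"
```

```text
t 18.35 bank xy mm [-77.2  -0.1] z 192.0 F bank -7.15 -0.51 5.65 toolx [-0.959  0.283  0.005] yawerr deg 0.02 w 0.0002 q [-0.07  0.19 -0.17  1.22  0.    0.22]
```

>>> {"op": "move_arm", "data": {"motion": [[0, [-0.02, 0, 0], 0], [0, [-0.04, 0, 0], 0], [0, [-0.06, 0, 0], 0], [0, [-0.08, 0, 0], 0], [0, [-0.08, 0, 0], 0], [0, [-0.08, 0, 0], 0], [0, [-0.08, 0, 0], 0], [0, [-0.08, 0, 0], 0], [0, [-0.08, 0, 0], 0], [0, [-0.08, 0, 0], 0]]}}

```text
clock: 19.35
eef_pos: [0.4617, -0.0334, 0.192]
tool_rot: [0.143, 0.99, 0.001, -0.004]
ft_force: [-11.2, 4.1, 8.3]
grip_width: 0.0
```

```bash
python3 -c "
from h import *;from workcell import *
st(get_obs())"
```

```text
t 19.35 bank xy mm [-74.9  -0. ] z 192.0 F bank -11.9 0.79 8.27 toolx [-0.959  0.283  0.008] yawerr deg 0.04 w 0.0 q [-0.07  0.2  -0.16  1.23  0.    0.21]
```

Blue is still blocked, with the same stiffness as before. Backing off and going to yellow.

>>> {"op": "move_arm", "data": {"motion": [[0, [0.3, 0, 0], 0], [0, [0.7, 0, 0], 0], [0, [0.8, 0.4, 0], 0], [0, [0.8, 1.0, 0], 0], [0, [0.8, 1.6, 0], 0], [0, [0.8, 2.1, 0], 0], [0, [0.6, 2.2, 0], 0], [0, [0.4, 2.2, 0], 0], [0, [0.3, 2.2, 0], 0], [0, [0.25, 2.2, 0], 0]]}}

```text
clock: 20.35
eef_pos: [0.4854, 0.0734, 0.1921]
tool_rot: [0.144, 0.99, -0.0, -0.0]
ft_force: [1.1, 0.1, 0.2]
grip_width: 0.0001
```

>>> {"op": "move_arm", "data": {"motion": [[0, [-0.03, 0, 0], 0], [0, [-0.06, 0, 0], 0], [0, [-0.09, 0, 0], 0], [0, [-0.12, 0, 0], 0], [0, [-0.15, 0, 0], 0], [0, [-0.18, 0, 0], 0], [0, [-0.2, 0, 0], 0], [0, [-0.22, 0, 0], 0], [0, [-0.24, 0, 0], 0], [0, [-0.24, 0, 0], 0]]}}

```text
clock: 21.35
eef_pos: [0.4946, 0.0717, 0.1924]
tool_rot: [0.143, 0.99, 0.0, -0.002]
ft_force: [-7.1, 1.6, 5.2]
grip_width: 0.0001
```

```bash
python3 -c "
from h import *;from workcell import *
st(get_obs())"
```

```text
t 21.35 bank xy mm [-73.2 110. ] z 192.4 F bank -7.22 -0.49 5.21 toolx [-0.959  0.283  0.003] yawerr deg 0.05 w 0.0001 q [ 0.14  0.26 -0.07  1.24  0.    0.43]
```

>>> {"op": "move_arm", "data": {"motion": [[0, [-0.02, 0, 0], 0], [0, [-0.04, 0, 0], 0], [0, [-0.06, 0, 0], 0], [0, [-0.08, 0, 0], 0], [0, [-0.08, 0, 0], 0], [0, [-0.08, 0, 0], 0], [0, [-0.08, 0, 0], 0], [0, [-0.08, 0, 0], 0], [0, [-0.08, 0, 0], 0], [0, [-0.08, 0, 0], 0]]}}

```text
clock: 22.35
eef_pos: [0.4985, 0.0706, 0.1925]
tool_rot: [0.143, 0.99, 0.0, -0.002]
ft_force: [-5.6, 1.7, 4.8]
grip_width: 0.0
```

```bash
python3 -c "
from h import *;from workcell import *
st(get_obs())"
```

```text
t 22.35 bank xy mm [-69.1 110.1] z 192.5 F bank -5.8 0.01 4.84 toolx [-0.959  0.283  0.003] yawerr deg 0.05 w 0.0 q [ 0.14  0.27 -0.06  1.24  0.    0.43]
```

Yellow is free now. Repeating the same throw.

>>> {"op": "move_arm", "data": {"motion": [[0, [-0.15, 0, 0], 0], [0, [-0.35, 0, 0], 0], [0, [-0.55, 0, 0], 0], [0, [-0.75, 0, 0], 0], [0, [-0.95, 0, 0], 0], [0, [-1.15, 0, 0], 0], [0, [-1.35, 0, 0], 0], [0, [-1.55, 0, 0], 0], [0, [-1.7, 0, 0], 0], [0, [-1.8, 0, 0], 0]]}}

```text
clock: 23.35
eef_pos: [0.585, 0.0448, 0.1906]
tool_rot: [0.143, 0.99, -0.0, -0.003]
ft_force: [-6.0, 1.6, -3.7]
grip_width: -0.0003
```

>>> {"op": "move_arm", "data": {"motion": [[0, [-0.04, 0, 0], 0], [0, [-0.08, 0, 0], 0], [0, [-0.12, 0, 0], 0], [0, [-0.16, 0, 0], 0], [0, [-0.2, 0, 0], 0], [0, [-0.24, 0, 0], 0], [0, [-0.28, 0, 0], 0], [0, [-0.32, 0, 0], 0], [0, [-0.34, 0, 0], 0], [0, [-0.34, 0, 0], 0]]}}

```text
clock: 24.35
eef_pos: [0.6031, 0.0396, 0.1924]
tool_rot: [0.143, 0.99, -0.0, 0.0]
ft_force: [-4.1, 1.6, -4.0]
grip_width: 0.0001
```

```bash
python3 -c "
from h import *;from workcell import *
st(get_obs())"
```

```text
t 24.35 bank xy mm [ 40. 110.] z 192.4 F bank -4.35 0.37 -3.96 toolx [-0.959  0.284 -0.   ] yawerr deg -0.0 w 0.0001 q [ 0.07  0.47  0.23  1.33 -0.    0.35]
```

>>> {"op": "move_arm", "data": {"motion": [[0, [-0.02, 0, 0], 0], [0, [-0.04, 0, 0], 0], [0, [-0.06, 0, 0], 0], [0, [-0.08, 0, 0], 0], [0, [-0.1, 0, 0], 0], [0, [-0.12, 0, 0], 0], [0, [-0.13, 0, 0], 0], [0, [-0.13, 0, 0], 0], [0, [-0.13, 0, 0], 0], [0, [-0.13, 0, 0], 0]]}}

```text
clock: 25.35
eef_pos: [0.6071, 0.0384, 0.1914]
tool_rot: [0.143, 0.99, 0.0, -0.002]
ft_force: [-7.8, 2.5, -3.5]
grip_width: -0.0
```

```bash
python3 -c "
from h import *;from workcell import *
st(get_obs())"
```

```text
t 25.35 bank xy mm [ 44.2 110. ] z 191.4 F bank -8.23 0.15 -3.47 toolx [-0.959  0.283  0.005] yawerr deg 0.03 w -0.0 q [0.06 0.48 0.25 1.34 0.   0.35]
```

A little more to be sure it is on the stop (about 10 N).

>>> {"op": "move_arm", "data": {"motion": [[0, [-0.02, 0, 0], 0], [0, [-0.04, 0, 0], 0], [0, [-0.05, 0, 0], 0], [0, [-0.05, 0, 0], 0], [0, [-0.05, 0, 0], 0], [0, [-0.05, 0, 0], 0], [0, [-0.05, 0, 0], 0], [0, [-0.05, 0, 0], 0], [0, [-0.05, 0, 0], 0], [0, [-0.05, 0, 0], 0]]}}

```text
clock: 26.35
eef_pos: [0.6085, 0.038, 0.191]
tool_rot: [0.143, 0.99, 0.0, -0.004]
ft_force: [-10.0, 3.6, -3.5]
grip_width: -0.0001
```

```bash
python3 -c "
from h import *;from workcell import *
st(get_obs())"
```

```text
t 26.35 bank xy mm [ 45.6 110. ] z 191.0 F bank -10.57 0.65 -3.51 toolx [-0.959  0.283  0.007] yawerr deg 0.05 w -0.0001 q [0.06 0.48 0.25 1.35 0.   0.35]
```

Yellow is at its stop. Retreating, then on to blue.

>>> {"op": "move_arm", "data": {"motion": [[0, [0.3, 0, 0], 0], [0, [0.9, 0, 0], 0], [0, [1.6, 0, 0], 0], [0, [2.3, 0, 0], 0], [0, [2.9, 0, 0], 0], [0, [3.15, -0.3, 0], 0], [0, [3.2, -0.9, 0], 0], [0, [3.2, -1.6, 0], 0], [0, [3.1, -2.2, 0], 0], [0, [2.9, -2.2, 0], 0]]}}

```text
clock: 27.35
eef_pos: [0.4427, -0.0303, 0.1944]
tool_rot: [0.145, 0.989, -0.001, 0.003]
ft_force: [0.6, 0.6, -0.1]
grip_width: 0.0006
```

>>> {"op": "move_arm", "data": {"motion": [[0, [-0.08, 0, 0], 0], [0, [-0.16, 0, 0], 0], [0, [-0.22, 0, 0], 0], [0, [-0.28, 0, 0], 0], [0, [-0.34, 0, 0], 0], [0, [-0.38, 0, 0], 0], [0, [-0.42, 0, 0], 0], [0, [-0.45, 0, 0], 0], [0, [-0.48, 0, 0], 0], [0, [-0.48, 0, 0], 0]]}}

```text
clock: 28.35
eef_pos: [0.4629, -0.0335, 0.1922]
tool_rot: [0.143, 0.99, 0.0, -0.001]
ft_force: [-4.7, 1.4, 3.4]
grip_width: 0.0001
```

```bash
python3 -c "
from h import *;from workcell import *
st(get_obs())"
```

```text
t 28.35 bank xy mm [-73.8   0.2] z 192.2 F bank -4.94 0.03 3.42 toolx [-0.959  0.283  0.003] yawerr deg 0.03 w 0.0001 q [-0.07  0.19 -0.16  1.22  0.    0.21]
```

Blue is free now.

>>> {"op": "move_arm", "data": {"motion": [[0, [-0.15, 0, 0], 0], [0, [-0.35, 0, 0], 0], [0, [-0.55, 0, 0], 0], [0, [-0.75, 0, 0], 0], [0, [-0.95, 0, 0], 0], [0, [-1.15, 0, 0], 0], [0, [-1.35, 0, 0], 0], [0, [-1.55, 0, 0], 0], [0, [-1.75, 0, 0], 0], [0, [-1.9, 0, 0], 0]]}}

```text
clock: 29.35
eef_pos: [0.5555, -0.0612, 0.191]
tool_rot: [0.143, 0.99, -0.0, -0.001]
ft_force: [-4.0, 1.8, -1.5]
grip_width: 0.0003
```

>>> {"op": "move_arm", "data": {"motion": [[0, [-0.04, 0, 0], 0], [0, [-0.08, 0, 0], 0], [0, [-0.12, 0, 0], 0], [0, [-0.16, 0, 0], 0], [0, [-0.2, 0, 0], 0], [0, [-0.24, 0, 0], 0], [0, [-0.28, 0, 0], 0], [0, [-0.32, 0, 0], 0], [0, [-0.34, 0, 0], 0], [0, [-0.34, 0, 0], 0]]}}

```text
clock: 30.35
eef_pos: [0.5719, -0.0658, 0.1923]
tool_rot: [0.143, 0.99, 0.0, 0.0]
ft_force: [-4.5, 1.2, -2.7]
grip_width: -0.0001
```

```bash
python3 -c "
from h import *;from workcell import *
st(get_obs())"
```

```text
t 30.35 bank xy mm [39.9  0.1] z 192.3 F bank -4.64 -0.11 -2.7 toolx [-0.959  0.283 -0.   ] yawerr deg 0.0 w -0.0001 q [-0.11  0.41  0.14  1.3   0.    0.17]
```

>>> {"op": "move_arm", "data": {"motion": [[0, [-0.02, 0, 0], 0], [0, [-0.04, 0, 0], 0], [0, [-0.06, 0, 0], 0], [0, [-0.08, 0, 0], 0], [0, [-0.1, 0, 0], 0], [0, [-0.12, 0, 0], 0], [0, [-0.14, 0, 0], 0], [0, [-0.14, 0, 0], 0], [0, [-0.14, 0, 0], 0], [0, [-0.14, 0, 0], 0]]}}

```text
clock: 31.35
eef_pos: [0.5762, -0.0672, 0.1913]
tool_rot: [0.143, 0.99, 0.0, -0.003]
ft_force: [-8.5, 3.0, -3.1]
grip_width: 0.0002
```

```bash
python3 -c "
from h import *;from workcell import *
st(get_obs())"
```

```text
t 31.35 bank xy mm [44.4  0. ] z 191.3 F bank -9.05 0.48 -3.07 toolx [-0.959  0.283  0.005] yawerr deg 0.02 w 0.0002 q [-0.12  0.42  0.16  1.31  0.    0.17]
```

>>> {"op": "move_arm", "data": {"motion": [[0, [-0.02, 0, 0], 0], [0, [-0.04, 0, 0], 0], [0, [-0.05, 0, 0], 0], [0, [-0.05, 0, 0], 0], [0, [-0.05, 0, 0], 0], [0, [-0.05, 0, 0], 0], [0, [-0.05, 0, 0], 0], [0, [-0.05, 0, 0], 0], [0, [-0.05, 0, 0], 0], [0, [-0.05, 0, 0], 0]]}}

```text
clock: 32.35
eef_pos: [0.5775, -0.0676, 0.1908]
tool_rot: [0.143, 0.99, 0.0, -0.004]
ft_force: [-9.6, 3.1, -3.7]
grip_width: 0.0001
```

>>> {"op": "move_arm", "data": {"motion": [[0, [0.3, 0, 0], 0], [0, [0.9, 0, 0], 0], [0, [1.6, 0, 0], 0], [0, [2.3, 0, 0], 0], [0, [3.0, 0, 0], 0], [0, [3.8, 0, 0], 0], [0, [4.4, 0, 0], 0], [0, [4.8, 0, 0], 0], [0, [5.0, 0, 0], 0], [0, [5.0, 0, 0], 0]]}}

```text
clock: 33.35
eef_pos: [0.3423, 0.0024, 0.1936]
tool_rot: [0.143, 0.99, 0.0, 0.003]
ft_force: [-0.2, -0.5, -0.0]
grip_width: -0.0
```

Run:
```python
from h import *;from workcell import *
st(get_obs())
for n,(x0,x1,y0,y1) in(("top",(215,370,130,240)),("side",(195,300,155,275))):
    c=camera(n);cv2.imwrite(f"pics/{n}_end.png",cv2.resize(c['color'][y0:y1,x0:x1,::-1],None,fx=5,fy=5,interpolation=2))
    g=grips(c,(x0,x1,y0,y1))
    if n=="top":
      cc,s=np.cos(P[2]),np.sin(P[2])
      for k,v in g.items():
        for ce,_ in v:
            d=backz(c,[ce],.2045)[0][:2]-P[:2]; print(k,(1e3*np.array([cc*d[0]+s*d[1],-s*d[0]+cc*d[1]])).round(1))
```

```text
t 33.35 bank xy mm [-199.6    0.5] z 193.6 F bank -0.08 -0.5 -0.0 toolx [-0.959  0.283 -0.005] yawerr deg 0.03 w -0.0 q [ 0.01 -0.06 -0.43  1.19 -0.    0.29]
yellow [ 64.7 110.4]
yellow [ -25.1 -186.6]
blue [65.3  1.1]
green [  65.7 -109.2]
```

View pics/top_end.png

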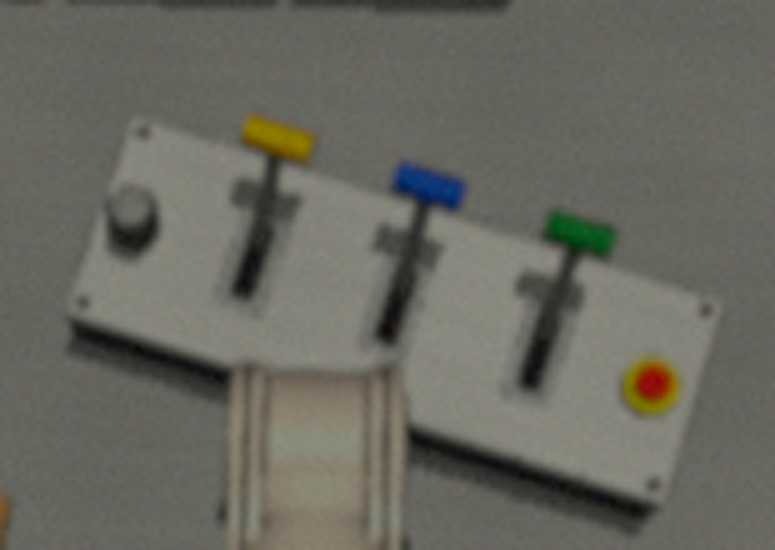

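View pics/side_end.png

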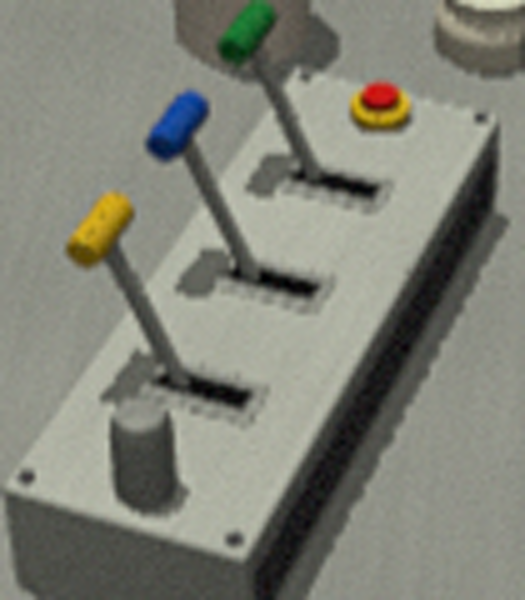

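All three levers lean away, with grips at bank x of about 65 mm against an expected 62 mm. In the top crop they are at (277,138), (428,185) and (580,232). The shaker and button look unchanged, and the arm is clear with no force on it.

```bash
python3 -c "
from workcell import *
print(job_done())"
```

```text
the job is handed in; nothing more can be done
None
```

All three levers are thrown to their end stops, and the job was handed in at about 33 s on the robot's clock. The order that worked was green (right), then yellow (left), then blue (middle).

- **Finding the order:** I pushed each lever with the shut fingers. Yellow was blocked at first, and blue was blocked twice, once before and once after green was thrown. I backed off each time, at no more than about 15 N.
- **At the stops:** I pushed each lever until the force rose steadily, to about 10–11 N, then withdrew. Force was read only at the end of each one-second move, so brief peaks within a move were not seen.
- **Last checks:** In the top view all three grips sit at 65–66 mm along the bank's x, against about 62 mm expected when on. The 3 mm difference matches the calibration and fit error. The stop button and shaker look unmoved, and the arm stands clear with about 0 N on the tool. I did not check the other bystanders again at the end, but the arm stayed well away from them. No check failed.

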